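# Unlock the die-plate cage and hold its gate wide open

### The arm

A 6-joint arm with a two-finger parallel gripper is mounted at the origin on a cart in front of the work surface, level with it; the furniture and walls round the work are solid. World frame = base frame: x ahead of the robot, y to its left, z up, the work surface at z = 0. Lengths are in mm, angles in rad, forces in N, time in s.
With the tool pointing down it reaches from about 275 to 750 mm from the base axis. Payload 10.2 kg.
Tool frame: the origin (TCP) lies between the finger pads; the fingertips stand 11 mm ahead of it and the grasp point (between the pads) lies 8 mm behind it (ctrl.nose_length is the distance from the TCP to the fingertips, in mm); x points along the fingers, y is the direction in which the jaws open and shut, and the axes are right-handed (so a half turn about x gives the same grasp; the last joint's range is limited). The gripper opens to 85 mm and grips with 20 to 120 N. Pads are 22 mm wide; open, the fingers measure 114 mm over their backs; the gripper's body (76 mm by 85 mm) begins 54 mm behind the grasp point. The pads swing forward as they close: fully open they stand 13 mm farther back than shut.
Start: joints at [1.094, 0.313, 1.498, -0, 1.331, -0.223], TCP at [131.832, 508.185, 242.294] pointing down, gripper open.
Joint ranges: [-2.94, 2.94], [-0.97, 2.17], [0.19, 2.56], [-1.23, 4.37], [0.02, 3.11], [-2.88, 2.88]. Speed limits (rad/s): [2.39, 2.39, 3.01, 3.14, 3.14, 3.14].

### API

Orientations are given as a unit quaternion [w, x, y, z].
In Python, from rig import ctrl, capture, ticket gives the robot as it stands.
- The arm moves only by the tool step_arm, never from a script. Its argument "commands" is a list of rows, each a list of 2 entries, a list of its own where there are three numbers: the shift along the world's x, y, z normalised to -1 to 1, where 1 is 0.04 m, then the turn about the world's z normalised to -1 to 1, where 1 is 180 degrees. A call has 1 to 5 rows; each row shifts and turns the commanded pose from where the row before left it; what a row does not reach is not made up. A row lasts 1/10 s, in which the tool goes at most 50 mm and 8.59 degrees, less where a joint would pass 70% of its speed; a pose out of reach is approached as far as the arm can. A call with a number of a shift or a turn outside -1 to 1 is refused whole. A call with a gripper value outside its range is refused whole. "gripper" is the closure, from -1 (fully open) to 1 (shut), so that 0 is half open, set as the call begins (left out, the last holds). The fingers move at their own pace and stop on an object; "force" is the grip in N (left out, the last holds). Time passes only in rows, so rows that do not move let the fingers close. It gives the time, the measured TCP pose, the force and the opening at its end, in the units of the state.
- ctrl.sense(): the state, without advancing time (a new reading comes with each control period).
- capture(name): name is "scene" or "top" or "wrist"; returns a dict with "image" (480x640x3 uint8, blue, green, red), "fov_y" (degrees; the focal length in pixels is half the picture's height over the tangent of half this angle, whatever the lens; pixels are square), "cx", "cy" (the principal point, pixels), "origin" and "orientation" of the camera in the world. Camera axes: x right, y down, z forward; pixel columns grow to the right and rows downward; lengths in mm; the calibration is good to about 2 mm. A picture is of the moment at which its call begins. There is no depth.
- ticket.finish_job(): hands the job in, once; it reports no verdict.
The state is a dict: "time_s": time; "joints": joint angles; "dq": joint speeds; "tau": joint torques, N m; "eef_pos": TCP position; "ee_rot": TCP orientation; "force": force on the tool from outside, world axes, zero at the start; "wrist_torque": the same for the moment, N m; "grip_width": opening from 0.0 (shut) to 1.0 (fully open).
Only numpy, scipy, OpenCV 4.12 (cv2) and the standard library are available. Lean on these libraries where they do the work, as an engineer would, in place of code of your own. Each camera call takes 0.05 s, during which the arm holds its last target.

### The job

Open the small die-plate cage for loading: pull the red-knobbed locking pin straight up out of the cage's deck and stand it in the round pin holder. Then squeeze the orange catch fully against its dark stop, and only after that the blue catch against its own. Swing the yellow gate by its upright black grip past the click stop until it is as wide as it goes (nearly a right angle), and finish with the gripper still holding the grip there, because the gate springs back when let go; leave the bearing, the black clamping knob and the spanner where they lie.

Things in the scene. Friction and masses are not known exactly. Their poses are not given: they have to be found in the camera images.
- cage: Fixed sheet-metal cage for die plates, 126 (x) x 153 (y) mm, its flat deck 100 mm above the cabinet top. Its front (the side of the gate) looks along its own -x, towards the robot. Origin at cabinet-top level in the plane of the closed gate; the cage reaches from x = -16 to 110 mm and y = -73 to 80 mm. All parts on it follow its yaw; cage coordinates are those of this frame.
- pin_socket (a point): Mouth of the pin's 8 mm round socket in the deck, at cage (30, -45.5, 100) mm. Socket 40 mm deep, straight down. The pin stands between the orange catch's tab and its stop, so that this catch cannot be squeezed while the pin is in.
- pin_knob (a point): Centre of the round red knob (22 mm across, 18 mm high) on top of the loose locking pin, 50 g; z axis up along the pin. Pin 6 mm thick; its lower tip is 88 mm below this point. It starts standing in the socket, this point 48 mm above the deck, and must be lifted over 40 mm to come out. The tabs and stops beside it reach 24 mm above the deck.
- holder_mouth (a point): Centre of the mouth of the fixed upright round aluminium pin holder, 60 mm above the cabinet top; opening 28 mm across, inner floor 54 mm below the mouth, outer diameter 36 mm (46 mm at the foot). The pin stands in it with some lean, its knob then about 94 mm above the cabinet top.
- orange_catch (a joint): Slide of the orange catch, m: 0 = hooked in front of the gate's right keeper, 0.016 = squeezed home, gate free. Moves along cage -y; about 2 N friction, stays where it is left.
- orange_catch_tab (a point): On the orange catch's upright tab (20 mm in x, 10 mm in y, reaching 24 mm above the deck), on its middle plane, 21 mm above the deck. It starts at cage (30, -35) mm and moves to y = -51 mm.
- orange_stop (a point): Centre of the stop's face that the orange tab is squeezed against, 21 mm above the deck (a fitting grasp height), at cage (30, -57) mm. The dark fixed stop (20 x 10 x 24 mm) lies on this face's -y side, the tab comes from its +y side. To squeeze, close the fingers along cage y over tab and stop, centred on this point; an opening over 60 mm straddles both; squeezed width 21 mm.
- blue_catch (a joint): Slide of the blue catch, m: 0 = hooked in front of the gate's left keeper, 0.016 = squeezed home. Moves along cage -y; about 2 N friction, stays where it is left.
- blue_catch_tab (a point): Same point on the blue catch's tab (same size). Starts at cage (85, 20) mm and moves to y = 4 mm.
- blue_stop (a point): Same point on the blue catch's stop, at cage (85, -2) mm; squeezed in the same way.
- gate (a joint): Angle of the gate about its upright hinge, rad: 0 shut, 1.45 fully open (limit). Opening swings the free (right, -y) end forward, then left (clockwise from above). A spring pulls it shut (1 to 3 N at the grip). Click stop at about 0.4 to 0.8 rad: about 5 N at the grip to pass; let go beyond it, the gate springs back to about 0.8 rad.
- gate_hinge (a point): On the gate's hinge line, at the height of point grip_post: cage (0, 65, 135) mm.
- grip_post (a point): Upright round black grip on the gate, 16 mm thick, its top 158 mm above the cabinet top. Point on its axis, 135 mm above the cabinet top: a fitting grasp point. Gate shut, it is at cage (-35, -50) mm; it moves on an arc of 120 mm radius about gate_hinge. Nothing else on the gate or the cage's front is higher than 115 mm; the catch tabs reach 124 mm.
- ball_bearing: Loose grey bearing, 52 mm across, 15 mm high, near the front edge; leave alone.
- clamping_knob: Loose black lobed clamping knob, 49 mm across, 31 mm high, in front of the cage; leave alone.
- spanner: Loose spanner, 126 mm long, lying right of the cage's front; leave alone.
There are look-alikes about, which are no part of the job. There is more than one size of the part that bears pin_knob; the job needs the smaller.

How it is judged:
By the outcome, as a careful person would: the job done as asked, in the order asked, and still so for the second after the job is handed in, while the arm keeps its last pose, push and grip.
It also fails if it takes over 56 s, if anything falls off the work surface, if the arm or the gripper's body presses on something with over 40 N, if the wrist force passes 120 N, or if a joint passes its speed limit or range.

## Working session

There is one attempt and no reset: what is moved stays moved. The work goes in short steps, Python scripts to look and compute and a tool call to move; the robot and the scene stay as the last step left them, time stands still between calls to the robot, and variables do not carry over. Pictures are saved under pics/ and viewed, and the job is handed in when it is done.

Besides the shell and the picture viewer there is one more tool, called after "Emit:" as a command line: name --argument value ..., lists and objects as JSON in quotes. step_arm: Moves the arm, as the interface text tells. Its arguments: {"type":"object","properties":{"commands":{"type":"array","items":{"type":"array"}},"gripper":{"type":"number"},"force":{"type":"number"}},"required":["commands"]}

```bash
ls; mkdir -p pics; python3 - <<'E'
from rig import ctrl,capture
import cv2
print(ctrl.sense())
for n in ["scene","top","wrist"]:
    c=capture(n); cv2.imwrite(f"pics/{n}0.png",c["image"]); print(n,{k:v for k,v in c.items() if k!="image"})
E
```

```text
pics
{'time_s': 0.0, 'joints': array([ 1.09362296e+00,  3.13480343e-01,  1.49843709e+00,  4.39484653e-05,
        1.33099924e+00, -2.23392912e-01]), 'dq': array([-1.12418578e-03,  1.60324953e-04,  3.26189442e-05, -2.68875835e-04,
       -1.20669634e-03,  1.29196486e-03]), 'tau': array([ 3.67864459e-04, -4.12269223e+01, -2.59751612e+01, -1.49743082e-04,
        4.07927277e-03, -1.37840561e-05]), 'eef_pos': array([131.69424929, 507.96683764, 241.71953703]), 'ee_rot': array([ 0.70124637,  0.0890535 ,  0.701596  , -0.08992251]), 'force': array([ 0.58668948, -0.82090239, -0.12127442]), 'wrist_torque': array([0.00973167, 0.01445914, 0.04279796]), 'grip_width': 1.0012482557722397}
scene {'fov_y': 44.125490165006795, 'cx': 321.40115537240825, 'cy': 244.0620018480145, 'origin': array([1307.78711657, -548.47684792,  719.95809833]), 'orientation': array([-0.43336402,  0.77089099,  0.41049205, -0.22230383])}
top {'fov_y': 48.08292068345003, 'cx': 315.3017800724543, 'cy': 245.27842867532505, 'origin': array([ 4.16571247e+02, -3.33887574e-01,  9.67249679e+02]), 'orientation': array([-0.06485166,  0.70595345, -0.7035616 ,  0.04924489])}
wrist {'fov_y': 62.819453390453475, 'cx': 316.09422072948604, 'cy': 233.83107058221506, 'origin': array([ 63.45550711, 525.35884349, 373.26565156]), 'orientation': array([0.11042581, 0.78303336, 0.60614067, 0.08519617])}
```

View pics/scene0.png

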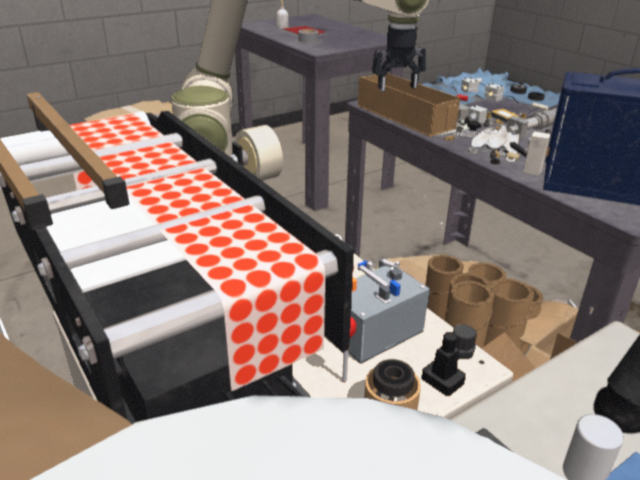

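View pics/top0.png

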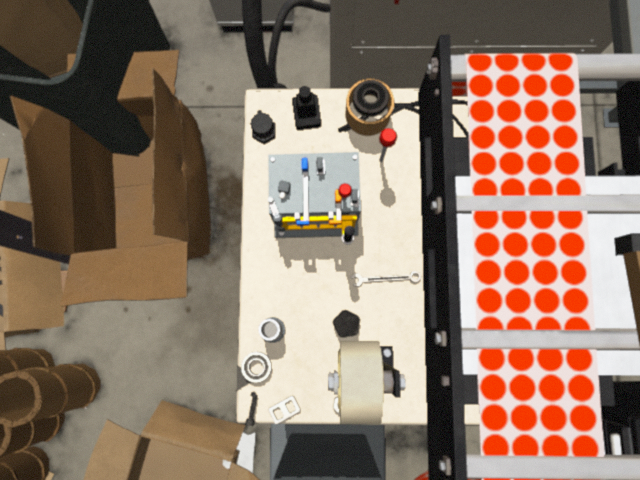

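View pics/wrist0.png

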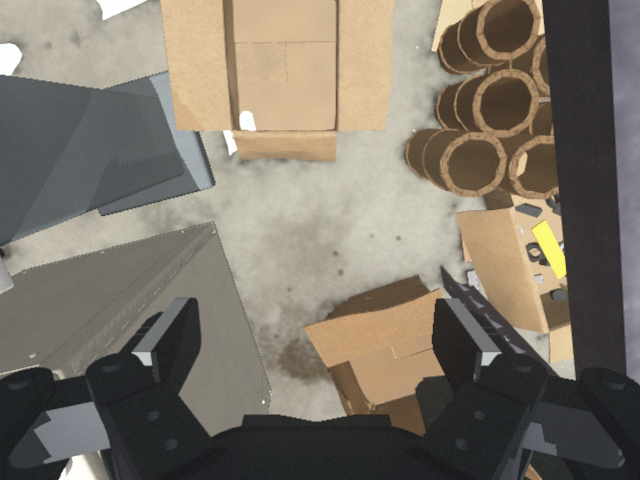

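The top view has the robot at the bottom. The cage is at about px (315,200), with red knobs at (345,190) and (388,137). The holder is probably one of the round rings at (270,328) or (257,367). I'll zoom in.

```bash
cat > h.py <<'E'
import numpy as np, cv2
from scipy.spatial.transform import Rotation as R
def rot(q): return R.from_quat([q[1],q[2],q[3],q[0]]).as_matrix()
def f(c): return 240/np.tan(np.radians(c["fov_y"]/2))
def ray(c,u,v):
    d=rot(c["orientation"])@np.array([(u-c["cx"])/f(c),(v-c["cy"])/f(c),1]); return c["origin"],d
def plane(c,u,v,z):
    o,d=ray(c,u,v); return o+d*(z-o[2])/d[2]
def proj(c,p):
    q=rot(c["orientation"]).T@(np.array(p,float)-c["origin"]); return q[:2]/q[2]*f(c)+[c["cx"],c["cy"]]
E
python3 - <<'E'
from rig import capture
from h import *
c=capture("top"); im=c["image"]
cv2.imwrite("pics/t1.png",cv2.resize(im[80:260,235:435],None,fx=4,fy=4,interpolation=cv2.INTER_CUBIC)[:600])
cv2.imwrite("pics/t1.png",cv2.resize(im[85:265,235:435],(660,594),interpolation=cv2.INTER_CUBIC))
cv2.imwrite("pics/t2.png",cv2.resize(im[265:435,235:435],(700,595),interpolation=cv2.INTER_CUBIC))
s=capture("scene"); im=s["image"]
cv2.imwrite("pics/s1.png",cv2.resize(im[220:420,320:520],(600,600),interpolation=cv2.INTER_CUBIC))
for p in [(100,-200,0),(700,135,0),(0,0,0),(400,0,0),(131,508,242)]: print(p,proj(c,p),proj(s,p))
E
```

```text
(100, -200, 0) [446.34916456 525.53923044] [149.84545084 235.80964855]
(700, 135, 0) [254.78310577 178.57177711] [432.00941823 321.52857134]
(0, 0, 0) [326.53740908 588.85086544] [209.53504146 198.12401088]
(400, 0, 0) [326.9430931  342.47304525] [289.58280446 269.62035685]
(131, 508, 242) [-74.88311131 559.45491473] [396.83249027  89.11814873]
```

View pics/t1.png

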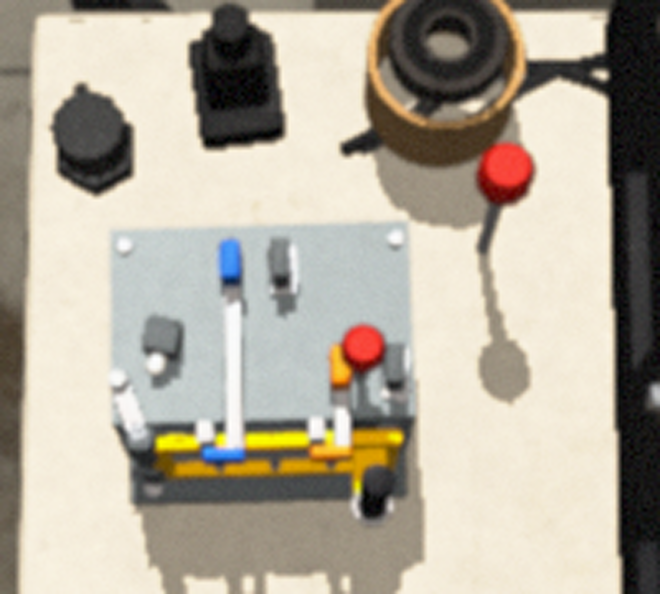

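View pics/t2.png

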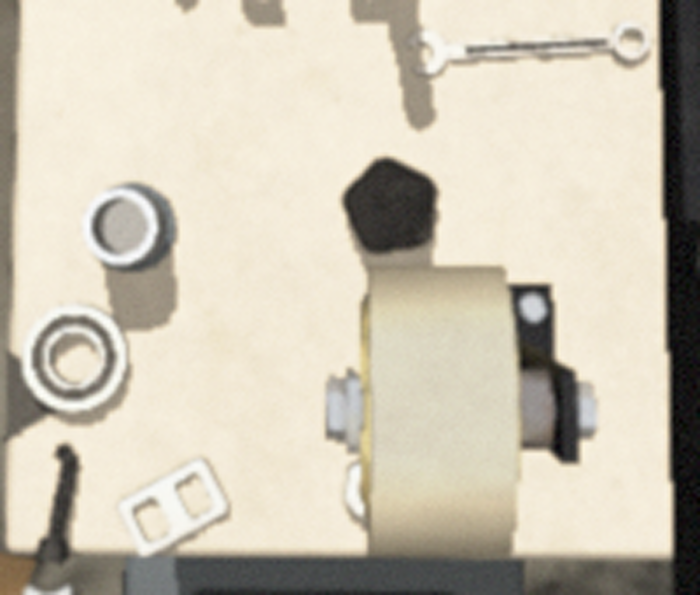

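View pics/s1.png

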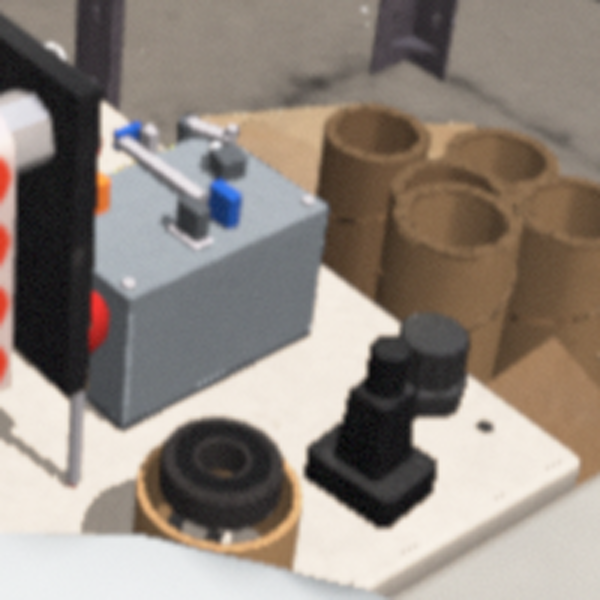

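```bash
python3 - <<'E'
from rig import capture
from h import *
c=capture("top"); s=capture("scene"); im=c["image"]
cv2.imwrite("pics/t3.png",cv2.resize(im[145:245,260:370],(660,600),interpolation=cv2.INTER_CUBIC))
cv2.imwrite("pics/s3.png",cv2.resize(s["image"][250:350,330:440],(660,600),interpolation=cv2.INTER_CUBIC))
hs=cv2.cvtColor(im,cv2.COLOR_BGR2HSV)
m=cv2.inRange(hs,(0,150,100),(6,255,255))|cv2.inRange(hs,(174,150,100),(179,255,255))
m[:,420:]=0
n,l,st,ce=cv2.connectedComponentsWithStats(m)
for i in range(1,n):
    if st[i,4]>10: print(st[i],ce[i],plane(c,*ce[i],150))
t=lambda x,y:(235+x/3.3-.0,85+y/3.3)
for n,p in dict(bl=(110,230),br=(408,224)).items(): print(n,plane(c,*t(*p),100))
t2=lambda x,y:(235+x/3.5,265+y/3.5)
print("holder",plane(c,*t2(124,227),60),plane(c,*t2(84,227),60),plane(c,*t2(162,227),60))
for q in [(75,358),(388,205),(430,50),(630,42),(440,270),(360,555),(20,0),(660,0),(670,555)]: print(q,plane(c,*t2(*q),0))
E
```

```text
[380 128  16  17 210] [387.35238095 136.00952381] [725.6561541 -95.3792274 150.       ]
[339 184  12  13 122] [344.54918033 189.68032787] [637.9100156  -27.18662319 150.        ]
[415 476   5   4  11] [417.45454545 478.        ] [ 212.21209778 -129.99436362  150.        ]
bl [712.22374507  99.10691169 100.        ]
br [715.06004748 -52.66815972 100.        ]
holder [421.23400366  94.3299313   60.        ] [421.13780188 113.45468881  60.        ] [421.32531397  76.17758957  60.        ]
(75, 358) [356.30452699 124.08513067   0.        ]
(388, 205) [433.25557697 -33.55869607   0.        ]
(430, 50) [512.2707679  -55.45492704   0.        ]
(630, 42) [ 516.69940752 -158.04254905    0.        ]
(440, 270) [400.90382503 -59.65422205   0.        ]
(360, 555) [262.24762375 -19.07590199   0.        ]
(20, 0) [537.65984207 156.84665805   0.        ]
(660, 0) [ 538.46186276 -173.97355083    0.        ]
(670, 555) [ 263.56147204 -171.42348103    0.        ]
```

View pics/t3.png

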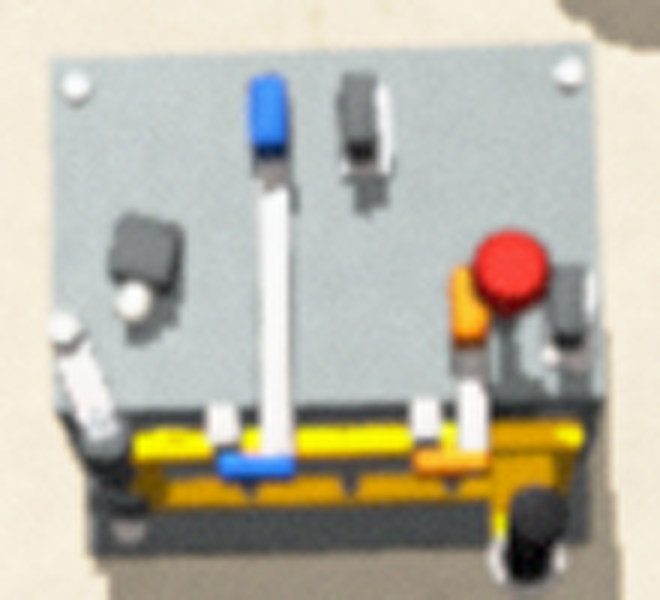

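View pics/s3.png

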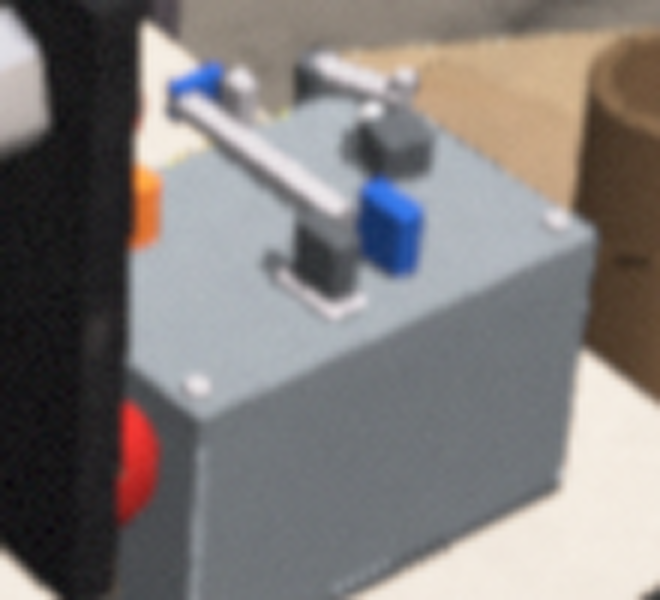

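```bash
python3 - <<'E'
from rig import ctrl,capture
from h import *
s=ctrl.sense(); T=rot(s["ee_rot"]); print(T.round(3))
w=capture("wrist"); print((T.T@(w["origin"]-s["eef_pos"])).round(1)); print((T.T@rot(w["orientation"])).round(3))
c=capture("top"); sc=capture("scene")
# plate end upper corner
def tri(a,b):
    (o1,d1),(o2,d2)=a,b
    A=np.stack([d1,-d2],1); t=np.linalg.lstsq(A,o2-o1,rcond=None)[0]
    p,q=o1+d1*t[0],o2+d2*t[1]; return (p+q)/2,np.linalg.norm(p-q)
for u,v in [(449,37),(436,40)]:
  for a,b in [(350,243),(340,237)]:
    print(u,tri(ray(c,u,v),ray(sc,a,b)))
cv2.imwrite("pics/s4.png",cv2.resize(sc["image"][100:400,130:400],(540,600)))
E
```

```text
[[-0.     0.251  0.968]
 [-0.     0.968 -0.251]
 [-1.    -0.    -0.   ]]
[-131.5   -0.5  -70.5]
[[-0.001 -0.276  0.961]
 [ 1.     0.     0.001]
 [-0.     0.961  0.276]]
449 (array([ 796.25643377, -153.3320411 ,  322.86450202]), np.float64(8.325140207059631))
449 (array([ 788.57446362, -156.46234527,  329.67346304]), np.float64(3.644960086091296))
436 (array([ 791.65665101, -142.37041067,  317.51550775]), np.float64(3.397477212679943))
436 (array([ 783.93010736, -145.70847812,  324.61825177]), np.float64(15.407370291704769))
```

View pics/s4.png

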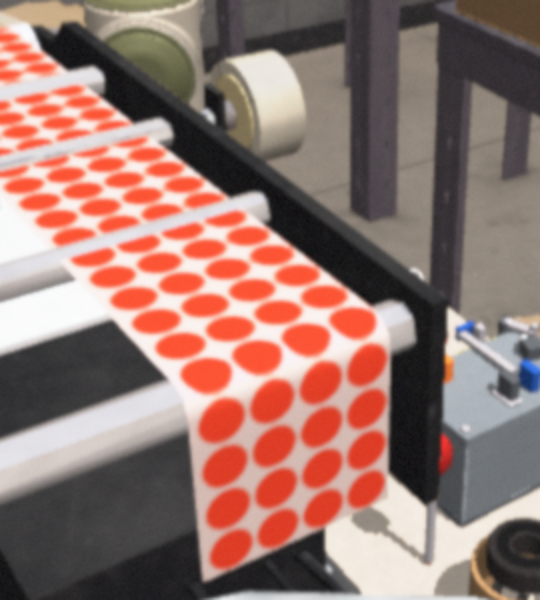

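```bash
python3 - <<'E'
from rig import ctrl,capture
from h import *
c=capture("top"); sc=capture("scene")
def tri(a,b):
    (o1,d1),(o2,d2)=a,b
    A=np.stack([d1,-d2],1); t=np.linalg.lstsq(A,o2-o1,rcond=None)[0]
    p,q=o1+d1*t[0],o2+d2*t[1]; return (p+q)/2,np.linalg.norm(p-q)
print(tri(ray(c,361,382),ray(sc,262,152)))
for z in (0,100,200,300): print(z,[plane(c,*p,z).round() for p in [(338,345),(383,345),(340,422)]])
for j in ["fk","dh","kinematics","links"]: print(hasattr(ctrl,j))
print([a for a in dir(ctrl) if a[0]!="_"])
E
```

```text
(array([358.38751037, -38.63539391, 266.87718047]), np.float64(10.683115716223131))
0 [array([396., -20.,   0.]), array([396., -99.,   0.]), array([265., -23.,   0.])]
100 [array([398., -18., 100.]), array([398., -89., 100.]), array([281., -20., 100.])]
200 [array([400., -16., 200.]), array([400., -78., 200.]), array([296., -18., 200.])]
300 [array([402., -14., 300.]), array([402., -68., 300.]), array([312., -16., 300.])]
False
False
False
False
['PlanningError', 'nose_length', 'sense']
```

Emit:
step_arm --commands '[[[0.4, -0.45, 0], 0.008], [[0.8, -0.86, 0], 0.008], [[0.8, -0.86, 0], 0.008], [[0.8, -0.86, 0.1], 0.008], [[0.8, -0.86, 0.1], 0.008]]' --gripper -1 --force 30

```text
time_s: 1.1
eef_pos: [276.7, 351.1, 250.5]
ee_rot: [0.706, 0.045, 0.706, -0.045]
force: [0.2, 0.5, -0.8]
grip_width: 0.999
```

Emit:
step_arm --commands '[[[0.8, -0.86, 0.1], 0.008], [[0.8, -0.86, 0.1], 0.008], [[0.8, -0.86, 0], 0.008], [[0.8, -0.86, 0], 0.008], [[0.8, -0.86, 0], 0.008]]'

```text
time_s: 1.6
eef_pos: [436.9, 178.9, 258.5]
ee_rot: [0.707, 0.001, 0.707, -0.0]
force: [0.7, 1.2, -0.0]
grip_width: 0.999
```

Emit:
step_arm --commands '[[[0.8, -0.86, 0], 0.007], [[0.8, -0.86, 0], 0], [[0.8, -0.86, 0], 0], [[0.8, -0.86, 0], 0], [[0.4, -0.5, 0], 0]]'

```text
time_s: 2.1
eef_pos: [581.5, 20.2, 257.7]
ee_rot: [0.707, -0.006, 0.707, 0.006]
force: [-0.3, 0.2, -0.9]
grip_width: 1.0
```

```bash
python3 - <<'E'
from rig import ctrl,capture
from h import *
w=capture("wrist"); cv2.imwrite("pics/w1.png",w["image"])
import pickle; pickle.dump(w,open("w1.pkl","wb")); print(w["origin"],ctrl.sense()["eef_pos"],ctrl.sense()["joints"])
E
```

```text
[510.90305327  18.64113876 389.16967889] [582.48027383  18.19568842 257.29570876] [-1.69209941e-01  4.32390424e-01  1.28904458e+00 -1.12777620e-03
  1.42001999e+00 -1.75547453e+00]
```

View pics/w1.png

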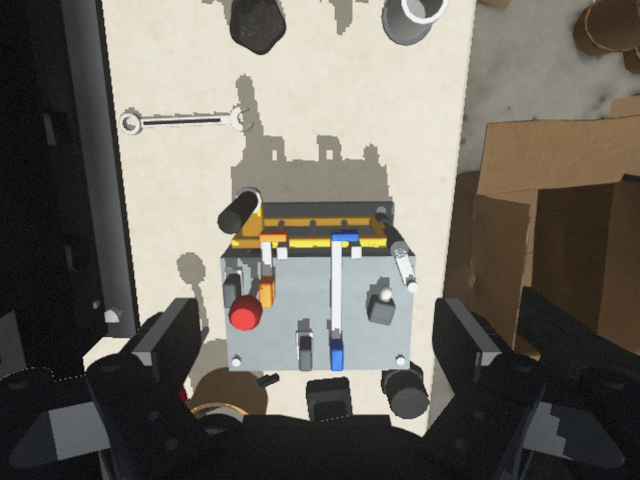

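```bash
python3 - <<'E'
from rig import ctrl,capture
from h import *
w=capture("scene"); cv2.imwrite("pics/s5.png",w["image"])
cv2.imwrite("pics/t5.png",capture("top")["image"])
E
```

```text
(no output)
```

View pics/s5.png

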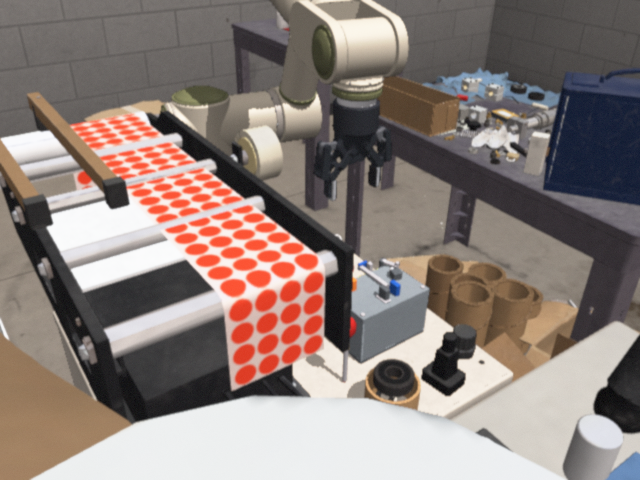

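View pics/t5.png

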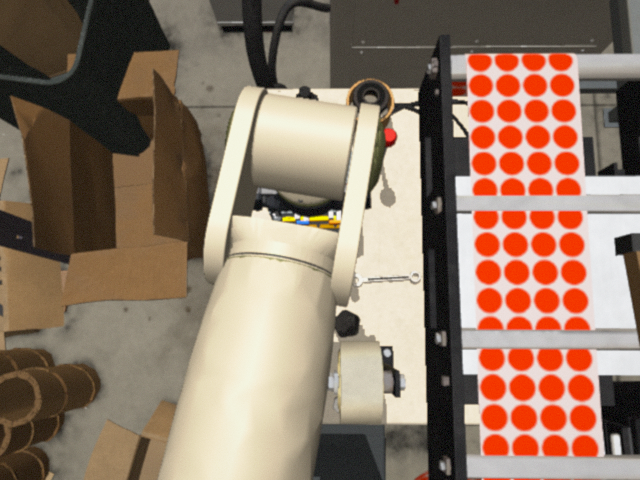

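```bash
cat >> h.py <<'E'
def tri(a,b):
    (o1,d1),(o2,d2)=a,b
    A=np.stack([d1,-d2],1); t=np.linalg.lstsq(A,o2-o1,rcond=None)[0]
    p,q=o1+d1*t[0],o2+d2*t[1]; return (p+q)/2,np.linalg.norm(p-q)
E
python3 - <<'E'
from rig import ctrl,capture
from h import *
c=capture("top"); sc=capture("scene")
for a,b in [((335,270),(318,115)),((300,130),(365,45)),((285,255),(300,117)),((335,270),(300,137))]: print(a,b,tri(ray(c,*a),ray(sc,*b)))
cv2.imwrite("pics/s6.png",cv2.resize(sc["image"][:220,140:420],(764,600)))
E
```

```text
(335, 270) (318, 115) (array([490.36319587,  -1.8185434 , 372.88115039]), np.float64(17.0659681420712))
(300, 130) (365, 45) (array([594.82332611,  22.99645905, 508.75405917]), np.float64(3.140494574028466))
(285, 255) (300, 117) (array([484.82602763,  16.39803268, 370.03853471]), np.float64(70.46993295812611))
(335, 270) (300, 137) (array([485.80900769, -16.30924056, 335.23827185]), np.float64(16.014828201103263))
```

View pics/s6.png

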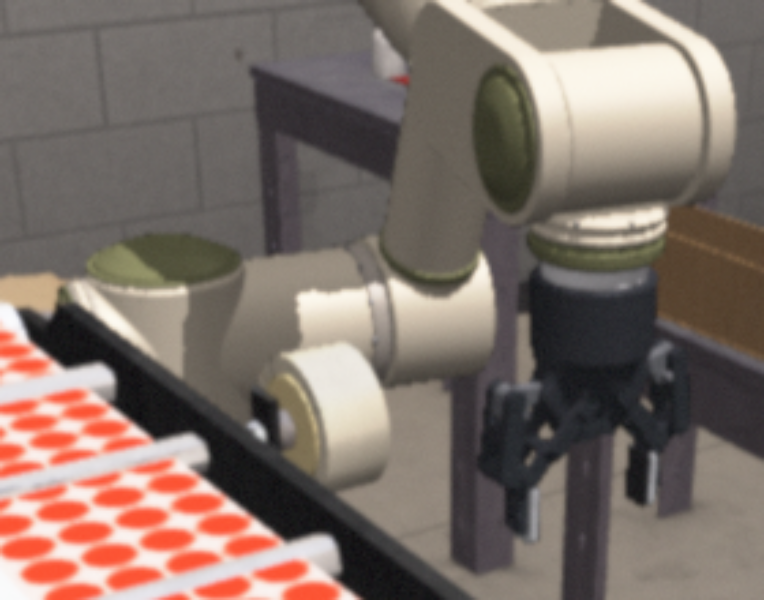

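```bash
python3 - <<'E'
import pickle
from h import *
w=pickle.load(open("w1.pkl","rb"))
cv2.imwrite("pics/w2.png",cv2.resize(w["image"][180:380,205:425],(660,600),interpolation=cv2.INTER_CUBIC))
E
```

```text
(no output)
```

View pics/w2.png

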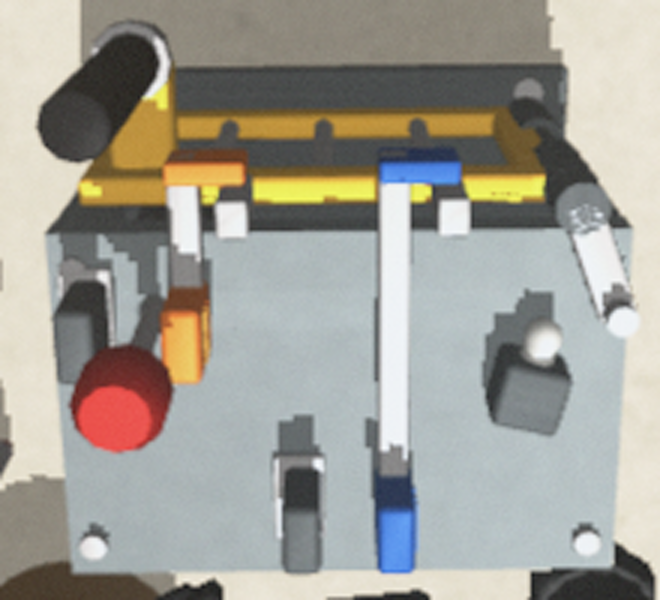

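```bash
python3 - <<'E'
import pickle
from h import *
from scipy.optimize import least_squares
w=pickle.load(open("w1.pkl","rb"))
F=[("bl",(75,572),(110,-73,100)),("br",(612,568),(110,80,100)),("knob",(118,410),(30,-45.5,157)),("grip",(75,127),(-35,-50,158)),
("ot",(184,350),(30,-35,124)),("bt",(396,541),(85,20,124)),("os",(75,350),(30,-62,124)),("bs",(302,541),(85,-7,124))]
def W(p,c): 
    x,y,t=p; return np.array([x+np.cos(t)*c[0]-np.sin(t)*c[1],y+np.sin(t)*c[0]+np.cos(t)*c[1],c[2]])
U=np.array([[205+a/3,180+b/3] for _,(a,b),_ in F])-0.33
fun=lambda p:np.concatenate([proj(w,W(p,c))-u for (_,_,c),u in zip(F,U)])
r=least_squares(fun,[604,17,0.01],loss="soft_l1")
print(r.x)
for (n,_,c),u in zip(F,U):
    m=plane(w,*u,c[2]); print(n,m.round(1),W(r.x,c).round(1),(m-W(r.x,c)).round(1))
for n,c in dict(socket=(30,-45.5,100),ostop=(30,-57,121),bstop=(85,-2,121),grip=(-35,-50,135),hinge=(0,65,135)).items(): print(n,W(r.x,c).round(1))
hp=plane(w,413,8,60); print("holder",hp, proj(w,(421,94,60)))
E
```

```text
[6.04228097e+02 1.82880263e+01 2.68150829e-02]
bl [716.2 -51.1 100. ] [716.1 -51.7 100. ] [0.  0.6 0. ]
br [712.2 101.  100. ] [712.  101.2 100. ] [ 0.1 -0.2  0. ]
knob [634.7 -26.2 157. ] [635.4 -26.4 157. ] [-0.8  0.2  0. ]
grip [570.9 -32.6 158. ] [570.6 -32.6 158. ] [ 0.3 -0.   0. ]
ot [635.7 -15.9 124. ] [635.2 -15.9 124. ] [0.5 0.  0. ]
bt [688.4  37.8 124. ] [688.7  40.6 124. ] [-0.2 -2.7  0. ]
os [636.1 -42.6 124. ] [635.9 -42.9 124. ] [0.3 0.3 0. ]
bs [688.8  13.6 124. ] [689.4  13.6 124. ] [-0.5  0.   0. ]
socket [635.4 -26.4 100. ]
ostop [635.7 -37.9 121. ]
bstop [689.3  18.6 121. ]
grip [570.6 -32.6 135. ]
hinge [602.5  83.3 135. ]
holder [428.56378247  89.78436578  60.        ] [419.54358363  -3.28990125]
```

Emit:
step_arm --commands '[[[0.66, -0.56, 0], 0.003], [[0.65, -0.555, 0], 0], [[0, 0, -1], 0], [[0, 0, -1], 0], [[0, 0, -0.88], 0]]'

```text
time_s: 2.85
eef_pos: [631.4, -20.2, 141.7]
ee_rot: [0.707, -0.011, 0.707, 0.011]
force: [0.9, 0.5, 0.6]
grip_width: 0.999
```

Emit:
step_arm --commands '[[[0, 0, 0], 0]]'

```text
time_s: 2.95
eef_pos: [629.7, -19.9, 138.9]
ee_rot: [0.704, -0.01, 0.71, 0.011]
force: [-0.6, -0.3, 0.2]
grip_width: 1.0
```

```bash
python3 - <<'E'
from rig import ctrl,capture
from h import *
w=capture("wrist"); cv2.imwrite("pics/w3.png",w["image"]); s=ctrl.sense(); print(s["eef_pos"],s["force"],rot(s["ee_rot"])[:,1],s["time_s"])
E
```

```text
[631.25998302 -20.34611362 142.43512048] [ 0.17080031 -0.65012857  0.53864894] [-3.02758437e-02  9.99541205e-01  8.67617253e-04] 3.0
```

View pics/w3.png

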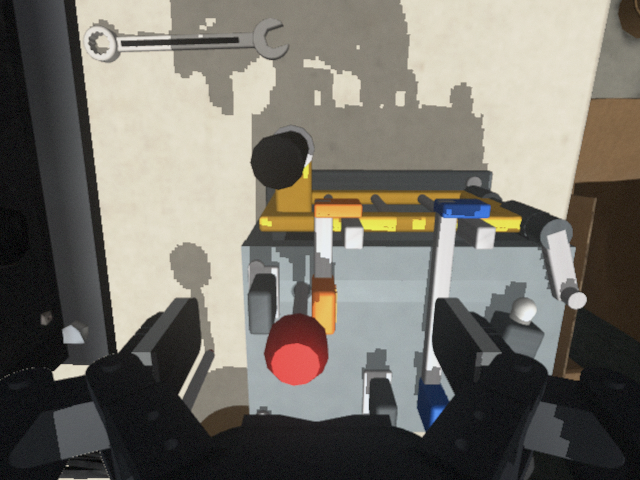

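Emit:
step_arm --commands '[[[0.1, -0.15, 0], 0], [[0, 0, 0], 0]]'

```text
time_s: 3.2
eef_pos: [637.5, -28.2, 145.8]
ee_rot: [0.709, -0.011, 0.705, 0.01]
force: [1.0, -1.2, 0.6]
grip_width: 1.0
```

Emit:
step_arm --commands '[[[0, 0, 0], 0], [[0, 0, 0], 0], [[0, 0, 0], 0], [[0, 0, 0], 0], [[0, 0, 0], 0]]' --gripper 1 --force 30

```text
time_s: 3.7
eef_pos: [636.3, -27.6, 143.3]
ee_rot: [0.707, -0.01, 0.707, 0.01]
force: [-0.2, 0.3, 1.1]
grip_width: 0.242
```

Emit:
step_arm --commands '[[[0, 0, 0], 0], [[0, 0, 0.4], 0], [[0, 0, 0.7], 0], [[0, 0, 0.8], 0], [[0, 0, 0.8], 0]]' --force 40

```text
time_s: 4.2
eef_pos: [636.0, -27.6, 252.1]
ee_rot: [0.707, -0.01, 0.707, 0.01]
force: [0.0, -0.3, 0.2]
grip_width: 0.242
```

Emit:
step_arm --commands '[[[0, 0, 0], 0], [[0, 0, 0], 0]]'

```text
time_s: 4.4
eef_pos: [636.2, -27.6, 251.0]
ee_rot: [0.707, -0.01, 0.707, 0.01]
force: [-1.0, 0.1, -2.1]
grip_width: 0.24
```

```bash
python3 - <<'E'
from rig import ctrl,capture
from h import *
w=capture("wrist"); cv2.imwrite("pics/w4.png",w["image"]); s=ctrl.sense(); print(s["eef_pos"],s["force"],s["grip_width"],s["time_s"])
w=capture("scene"); cv2.imwrite("pics/s7.png",cv2.resize(w["image"][100:350,250:450],(480,600)))
E
```

```text
[635.90644322 -27.55644445 250.03604424] [-0.36966649 -0.12602013 -0.10955726] 0.2398475167204173 4.45
```

View pics/w4.png

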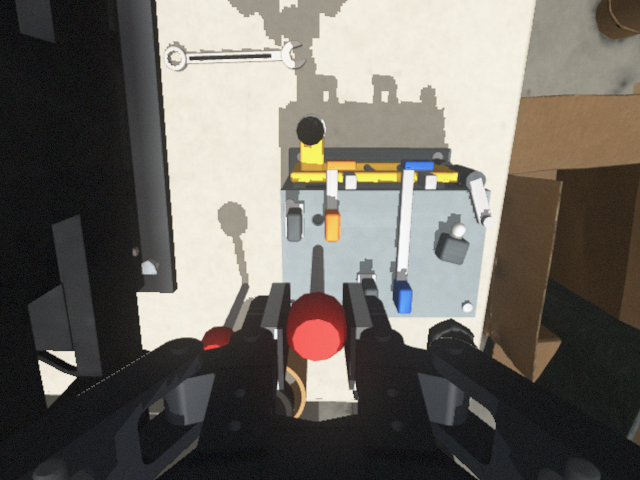

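View pics/s7.png

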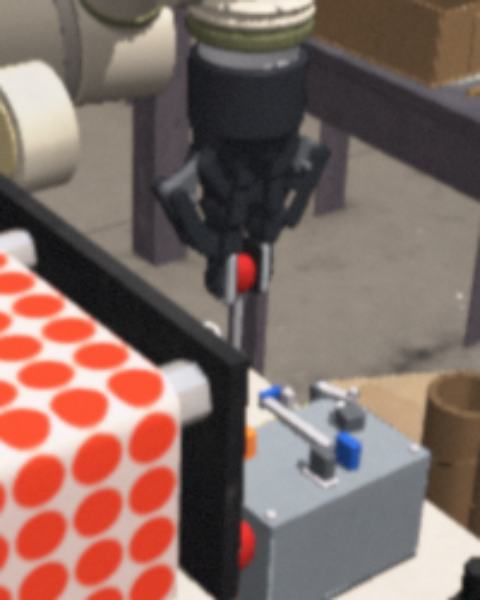

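Emit:
step_arm --commands '[[[-0.5, 0.28, 0], 0], [[-0.9, 0.5, 0], 0], [[-0.9, 0.5, 0], 0], [[-0.9, 0.5, 0], 0], [[-0.9, 0.5, 0], 0]]'

```text
time_s: 5.0
eef_pos: [470.2, 64.3, 249.9]
ee_rot: [0.706, -0.01, 0.708, 0.01]
force: [0.6, 0.4, 1.0]
grip_width: 0.242
```

Emit:
step_arm --commands '[[[-0.3, 0.2, 0], 0], [[0, 0, 0], 0], [[0, 0, 0], 0]]'

```text
time_s: 5.3
eef_pos: [460.8, 71.2, 250.8]
ee_rot: [0.707, -0.01, 0.707, 0.01]
force: [0.6, 0.1, -1.1]
grip_width: 0.238
```

```bash
python3 - <<'E'
from rig import ctrl,capture
from h import *
import pickle
w=capture("wrist"); cv2.imwrite("pics/w5.png",w["image"]); s=ctrl.sense(); print(s["eef_pos"],s["force"],s["grip_width"],s["time_s"])
pickle.dump(w,open("w5.pkl","wb"))
t=capture("top"); pickle.dump(t,open("t5.pkl","wb"))
E
```

```text
[461.07776769  71.01094456 250.71427527] [-0.42411212  0.66220971 -0.23160497] 0.240388932133695 5.35
```

View pics/w5.png

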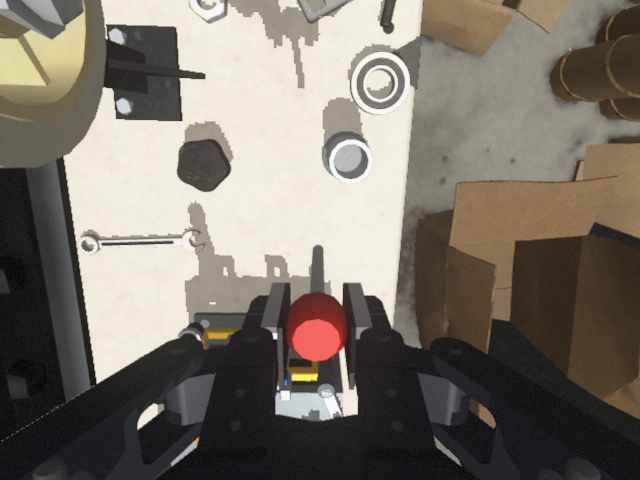

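```bash
python3 - <<'E'
import pickle
from h import *
w=pickle.load(open("w5.pkl","rb"))
cr=w["image"][120:200,300:400]
cv2.imwrite("pics/w6.png",cv2.resize(cr,(750,600),interpolation=cv2.INTER_CUBIC))
for u in [(350,160),(328,160),(373,160),(350,137),(350,184)]: print(plane(w,*u,60).round(1))
print("pin tip", plane(w,318,248,165-8))
b=plane(w,380,83,15); print("bearing",b, "knob",plane(w,204,163,20))
E
```

```text
[420.   97.3  60. ]
[420.5  79.5  60. ]
[419.5 115.9  60. ]
[402.   96.4  60. ]
[439.5  98.4  60. ]
pin tip [463.93388995  72.26684703 157.        ]
bearing [356.91306819 124.03329567  15.        ] knob [430.30050562 -32.03456379  20.        ]
```

View pics/w6.png

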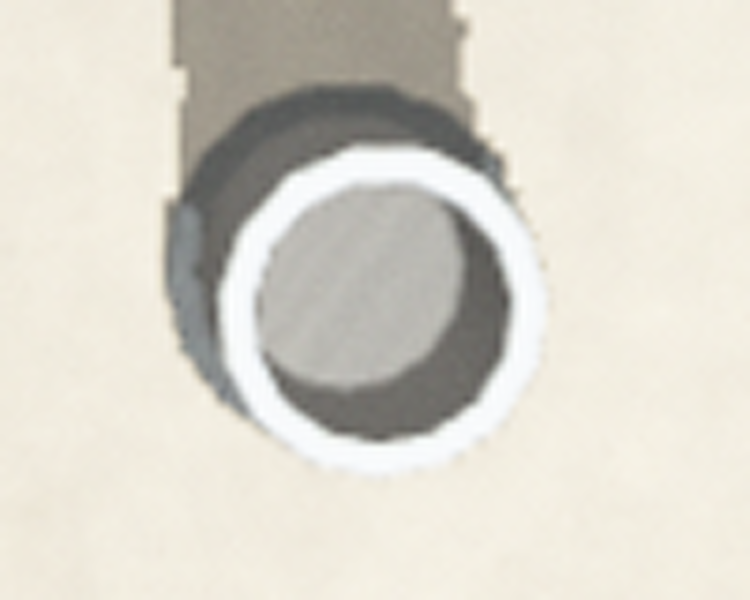

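Emit:
step_arm --commands '[[[-0.52, 0.32, 0], 0], [[-0.52, 0.32, 0], 0], [[0, 0, -0.6], 0], [[0, 0, -0.6], 0], [[0, 0, 0], 0]]'

```text
time_s: 5.9
eef_pos: [417.9, 96.8, 200.7]
ee_rot: [0.705, -0.01, 0.709, 0.01]
force: [0.3, -0.1, -0.3]
grip_width: 0.24
```

Emit:
step_arm --commands '[[[0, 0, 0], 0]]'

```text
time_s: 6.0
eef_pos: [419.3, 96.8, 203.5]
ee_rot: [0.707, -0.01, 0.707, 0.01]
force: [0.8, 0.5, -0.0]
grip_width: 0.241
```

```bash
python3 - <<'E'
from rig import ctrl,capture
from h import *
w=capture("wrist"); cv2.imwrite("pics/w7.png",w["image"]); s=ctrl.sense(); print(s["eef_pos"],s["force"],s["grip_width"],s["time_s"])
E
```

```text
[419.52568503  96.86048122 203.92376087] [ 0.06680749 -0.98240565 -0.33276292] 0.2392172514517707 6.05
```

View pics/w7.png

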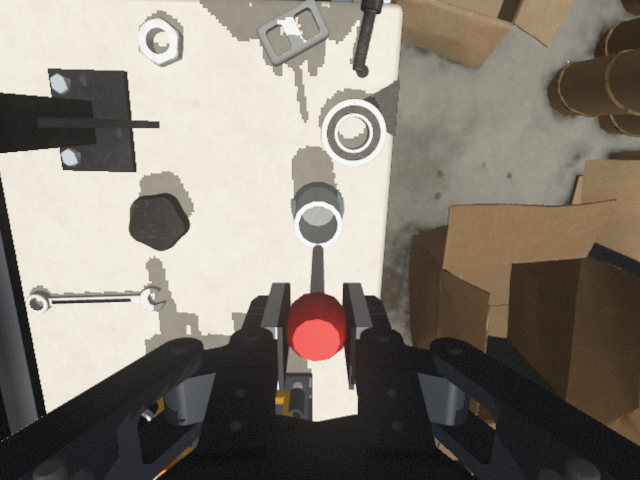

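Emit:
step_arm --commands '[[[0, 0, -0.7], 0], [[0, 0, -0.5], 0], [[0, 0, 0], 0], [[0, 0, 0], 0]]'

```text
time_s: 6.45
eef_pos: [419.5, 97.1, 156.3]
ee_rot: [0.708, -0.01, 0.707, 0.01]
force: [0.5, 0.0, 0.4]
grip_width: 0.24
```

```bash
python3 - <<'E'
from rig import ctrl,capture
from h import *
w=capture("wrist"); cv2.imwrite("pics/w8.png",w["image"][100:400,150:500]); s=ctrl.sense(); print(s["eef_pos"],s["force"],s["grip_width"],s["time_s"])
E
```

```text
[419.58655866  97.07642795 156.57273889] [-0.24298144  0.61685407 -0.57614706] 0.24165051678981422 6.5
```

View pics/w8.png

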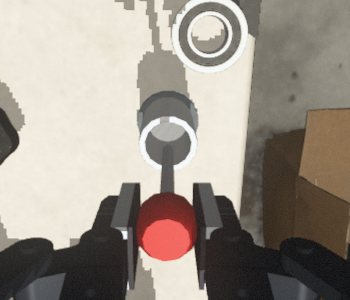

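The pin tip is over the ring centre, so I'll lower it.

Emit:
step_arm --commands '[[[0, 0, -0.5], 0], [[0, 0, -0.6], 0], [[0, 0, -0.42], 0], [[0, 0, 0], 0], [[0, 0, 0], 0]]'

```text
time_s: 7.0
eef_pos: [419.5, 97.2, 95.6]
ee_rot: [0.708, -0.01, 0.706, 0.01]
force: [-0.4, -0.2, -0.0]
grip_width: 0.239
```

Emit:
step_arm --commands '[[[0, 0, -0.1], 0], [[0, 0, 0], 0]]'

```text
time_s: 7.2
eef_pos: [419.0, 97.2, 90.8]
ee_rot: [0.707, -0.01, 0.707, 0.01]
force: [-0.1, -0.3, -1.3]
grip_width: 0.236
```

Emit:
step_arm --commands '[[[0, 0, 0], 0], [[0, 0, 0], 0], [[0, 0, 0], 0], [[0, 0, 0], 0], [[0, 0, 0], 0]]' --gripper -1

```text
time_s: 7.7
eef_pos: [418.7, 97.2, 90.3]
ee_rot: [0.707, -0.01, 0.707, 0.01]
force: [0.1, 0.6, -0.5]
grip_width: 0.999
```

```bash
python3 - <<'E'
from rig import ctrl,capture
from h import *
w=capture("wrist"); cv2.imwrite("pics/w9.png",w["image"]); s=ctrl.sense(); print(s["eef_pos"],s["force"],s["grip_width"],s["time_s"])
E
```

```text
[418.63990233  97.17936302  90.32639444] [-0.25895976 -0.15383919 -0.22723772] 1.0008199656703085 7.75
```

View pics/w9.png

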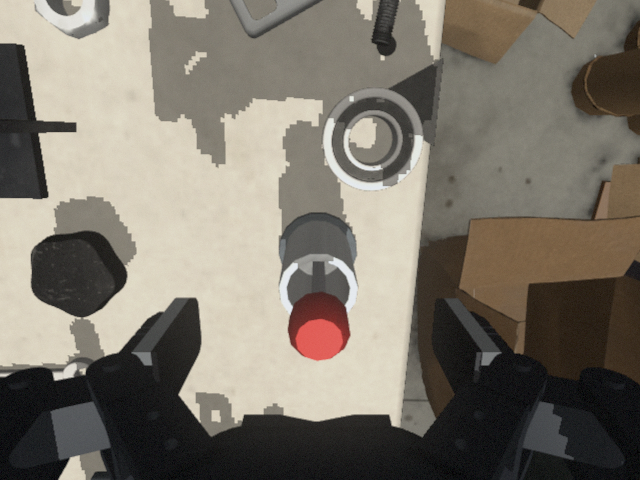

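Emit:
step_arm --commands '[[[0, 0, 0.6], 0], [[0, 0, 1], 0], [[0, 0, 1], 0], [[0.4, -0.25, 0.2], 0], [[0.9, -0.56, 0], 0]]'

```text
time_s: 8.25
eef_pos: [470.8, 65.5, 204.6]
ee_rot: [0.708, -0.011, 0.706, 0.011]
force: [0.1, -0.8, -0.3]
grip_width: 0.998
```

Emit:
step_arm --commands '[[[0.9, -0.56, 0], 0], [[0.9, -0.56, 0], 0], [[0.9, -0.56, 0], 0], [[0.9, -0.56, 0], 0], [[0.5, -0.31, 0], 0]]'

```text
time_s: 8.75
eef_pos: [636.3, -39.1, 201.5]
ee_rot: [0.707, -0.01, 0.707, 0.01]
force: [0.8, 0.2, -0.3]
grip_width: 1.0
```

Emit:
step_arm --commands '[[[0, 0, 0], 0], [[0, 0, 0], 0], [[0, 0, 0], 0]]'

```text
time_s: 9.05
eef_pos: [634.0, -36.5, 202.4]
ee_rot: [0.707, -0.01, 0.707, 0.011]
force: [-0.8, 0.4, -0.0]
grip_width: 1.0
```

```bash
python3 - <<'E'
from rig import ctrl,capture
from h import *
w=capture("wrist"); cv2.imwrite("pics/w10.png",w["image"]); s=ctrl.sense(); print(s["eef_pos"],s["force"],rot(s["ee_rot"])[:,1],s["time_s"])
t=capture("top"); cv2.imwrite("pics/t10.png",cv2.resize(t["image"][260:420,230:390],(600,600)))
E
```

```text
[634.03646926 -36.48446278 202.63232945] [-1.26067211 -0.39077223 -0.60787192] [-2.96529165e-02  9.99560252e-01  8.02586613e-05] 9.1
```

View pics/w10.png

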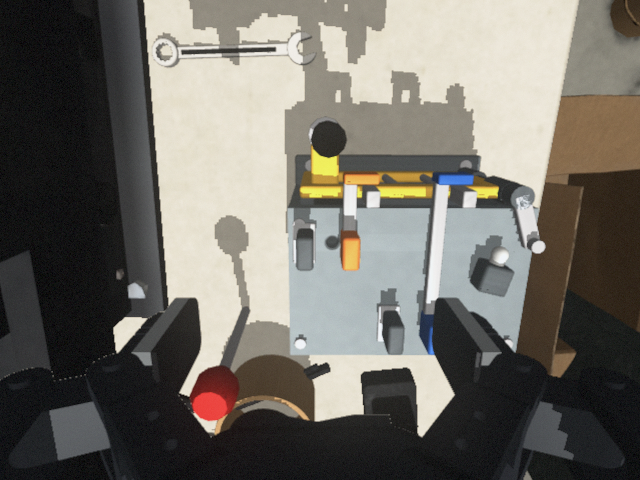

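View pics/t10.png

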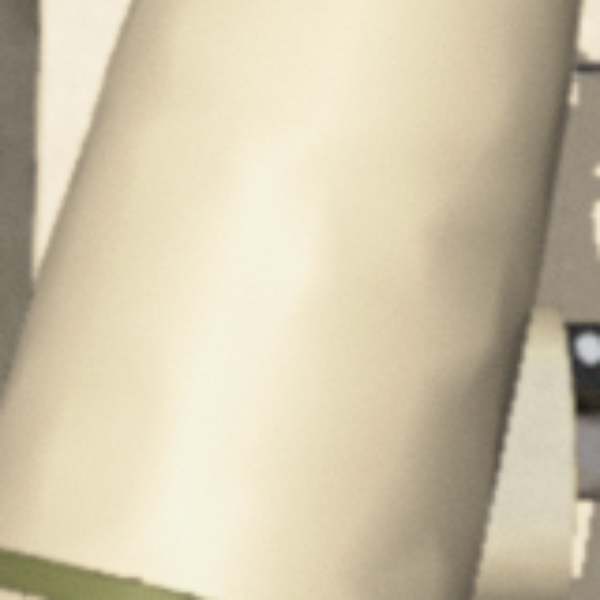

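```bash
python3 - <<'E'
from rig import ctrl,capture
from h import *
w=capture("wrist"); t=capture("top")
print(tri(ray(w,215,392),ray(t,387.3,136)))
cv2.imwrite("pics/w11.png",cv2.resize(w["image"][170:370,285:505],(660,600),interpolation=cv2.INTER_CUBIC))
E
```

```text
(array([ 740.23052513, -100.52120391,  110.78727948]), np.float64(1.4426989657197462))
```

View pics/w11.png

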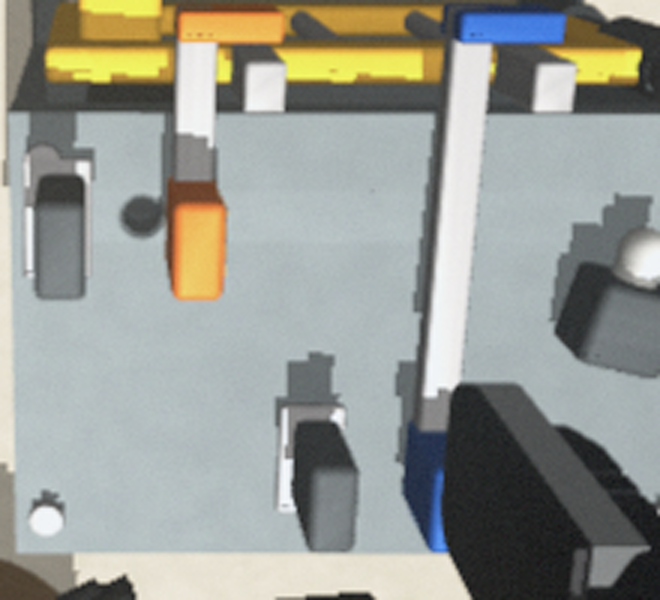

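```bash
python3 - <<'E'
from rig import ctrl,capture
from h import *
w=capture("wrist"); print(ctrl.sense()["eef_pos"])
g=lambda a,b:(285+a/3-.33,170+b/3-.33)
for n,p in dict(stop=(61,252),tab=(199,258),stopR=(84,252)).items(): print(n,plane(w,*g(*p),124))
E
```

```text
[634.3669217  -36.83851264 202.67764708]
stop [636.0861789 -43.1438119 124.       ]
tab [636.50666873 -17.11333386 124.        ]
stopR [635.95740703 -38.81650771 124.        ]
```

Emit:
step_arm --commands '[[[0.04, -0.03, -0.5], 0], [[0, 0, -0.8], 0], [[0, 0, -0.6], 0], [[0, 0, -0.3], 0], [[0, 0, 0], 0]]'

```text
time_s: 9.8
eef_pos: [635.6, -38.2, 113.1]
ee_rot: [0.706, -0.01, 0.708, 0.01]
force: [0.1, -0.2, -0.5]
grip_width: 1.0
```

Emit:
step_arm --commands '[[[0, 0, 0], 0], [[0, 0, 0], 0]]'

```text
time_s: 10.0
eef_pos: [636.9, -38.5, 115.9]
ee_rot: [0.708, -0.01, 0.706, 0.01]
force: [0.7, 0.4, 0.4]
grip_width: 1.005
```

Now squeeze with a low force.

Emit:
step_arm --commands '[[[0, 0, 0], 0], [[0, 0, 0], 0], [[0, 0, 0], 0], [[0, 0, 0], 0], [[0, 0, 0], 0]]' --gripper 1 --force 25

```text
time_s: 10.5
eef_pos: [636.4, -37.8, 114.7]
ee_rot: [0.707, -0.01, 0.707, 0.011]
force: [0.4, 4.8, 5.1]
grip_width: 0.237
```

Emit:
step_arm --commands '[[[0, 0, 0], 0], [[0, 0, 0], 0], [[0, 0, 0], 0]]'

```text
time_s: 10.8
eef_pos: [636.4, -37.8, 114.7]
ee_rot: [0.707, -0.01, 0.707, 0.011]
force: [-1.8, 4.8, 5.3]
grip_width: 0.233
```

```bash
python3 - <<'E'
from rig import ctrl,capture
from h import *
w=capture("wrist"); cv2.imwrite("pics/w12.png",w["image"]); s=ctrl.sense(); print(s["eef_pos"],s["force"],s["grip_width"],s["time_s"])
E
```

```text
[636.36006928 -37.82316819 114.72963125] [-0.16412306  6.54276724  4.61447699] 0.23365583512669924 10.85
```

View pics/w12.png

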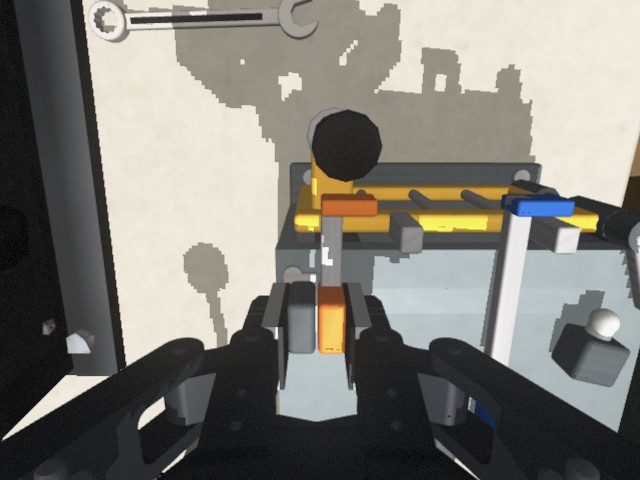

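Emit:
step_arm --commands '[[[0, 0, 0], 0], [[0, 0, 0], 0], [[0, 0, 0], 0]]' --gripper 1 --force 70

```text
time_s: 11.15
eef_pos: [636.3, -38.0, 114.9]
ee_rot: [0.707, -0.01, 0.707, 0.011]
force: [-2.2, 5.0, 6.6]
grip_width: 0.222
```

```bash
python3 - <<'E'
from rig import ctrl,capture
from h import *
w=capture("wrist"); cv2.imwrite("pics/w13.png",cv2.resize(w["image"][180:420,220:440],(550,600),interpolation=cv2.INTER_CUBIC)); s=ctrl.sense(); print(s["eef_pos"],s["force"],s["grip_width"],s["time_s"])
E
```

```text
[636.35881557 -37.94986213 114.8969712 ] [-0.61157259  3.78055795  5.39533088] 0.22535525300623574 11.2
```

View pics/w13.png

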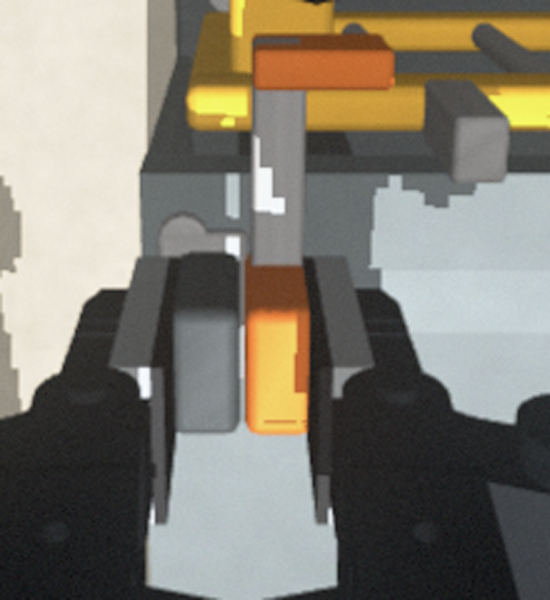

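Emit:
step_arm --commands '[[[0, 0, 0], 0], [[0, 0, 0], 0], [[0, 0, 0], 0], [[0, 0, 0], 0]]' --gripper -1

```text
time_s: 11.6
eef_pos: [636.2, -38.7, 114.1]
ee_rot: [0.707, -0.01, 0.707, 0.01]
force: [-0.3, -0.3, -0.1]
grip_width: 0.893
```

Emit:
step_arm --commands '[[[0, 0, 0.5], 0], [[0, 0, 0.9], 0], [[0.44, 0.47, 0.4], 0], [[0.44, 0.47, 0], 0], [[0.44, 0.47, 0], 0]]'

```text
time_s: 12.1
eef_pos: [689.8, 18.4, 187.1]
ee_rot: [0.707, -0.01, 0.707, 0.01]
force: [-0.1, 0.3, -0.7]
grip_width: 0.997
```

Emit:
step_arm --commands '[[[0, 0, 0], 0], [[0, 0, 0], 0]]'

```text
time_s: 12.3
eef_pos: [688.9, 17.9, 185.8]
ee_rot: [0.707, -0.011, 0.707, 0.01]
force: [-0.1, 0.0, -0.1]
grip_width: 1.001
```

```bash
python3 - <<'E'
from rig import ctrl,capture
from h import *
w=capture("wrist"); cv2.imwrite("pics/w14.png",w["image"]); s=ctrl.sense(); print(s["eef_pos"],s["force"],s["grip_width"],s["time_s"],rot(s["ee_rot"])[:,1])
import pickle; pickle.dump(w,open("w14.pkl","wb"))
E
```

```text
[688.68676329  17.44517368 186.01550329] [-0.74424117 -0.13214232 -0.50097837] 0.9970942312977006 12.35 [-2.86842571e-02  9.99588486e-01 -2.68448278e-04]
```

View pics/w14.png

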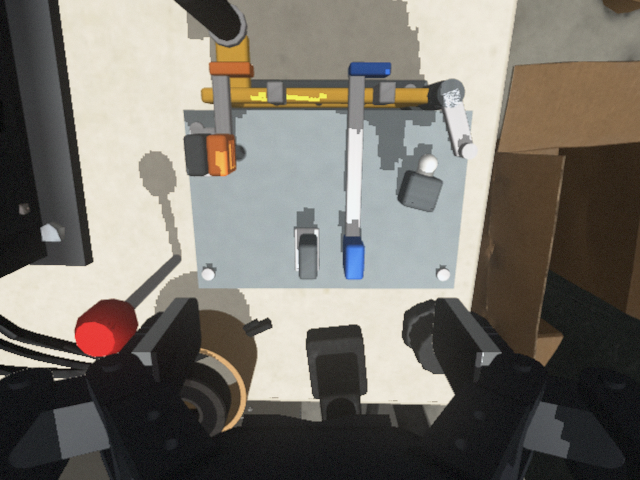

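```bash
python3 - <<'E'
import pickle
from h import *
w=pickle.load(open("w14.pkl","rb"))
cv2.imwrite("pics/w15.png",cv2.resize(w["image"][210:300,270:380],(733,600),interpolation=cv2.INTER_CUBIC))
for n,u in dict(stop=(308,256),tab=(354,259),stopR=(316,256)).items(): print(n,plane(w,*u,124))
E
```

```text
stop [685.98283269  13.39356279 124.        ]
tab [686.92318483  37.40018326 124.        ]
stopR [685.85913898  17.55223488 124.        ]
```

View pics/w15.png

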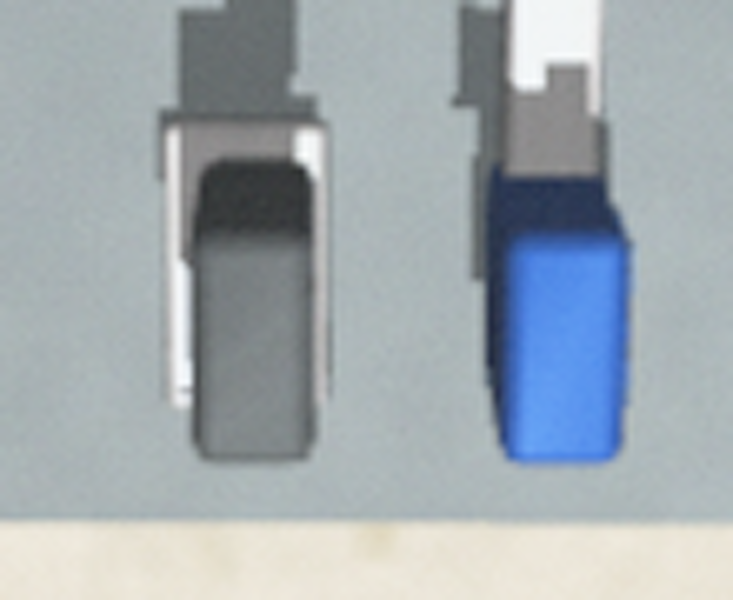

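Emit:
step_arm --commands '[[[0, 0.02, -0.5], 0], [[0, 0, -0.7], 0], [[0, 0, -0.4], 0], [[0, 0, -0.2], 0], [[0, 0, 0], 0]]'

```text
time_s: 12.85
eef_pos: [688.5, 18.2, 113.7]
ee_rot: [0.707, -0.01, 0.708, 0.01]
force: [-0.6, -1.0, 0.3]
grip_width: 0.999
```

Emit:
step_arm --commands '[[[0, 0, 0], 0], [[0, 0, 0], 0]]'

```text
time_s: 13.05
eef_pos: [689.5, 18.5, 115.6]
ee_rot: [0.708, -0.01, 0.706, 0.01]
force: [-0.4, -1.1, 0.2]
grip_width: 0.998
```

Emit:
step_arm --commands '[[[0, 0, 0], 0], [[0, 0, 0], 0], [[0, 0, 0], 0], [[0, 0, 0], 0], [[0, 0, 0], 0]]' --gripper 1 --force 25

```text
time_s: 13.55
eef_pos: [689.2, 18.7, 114.8]
ee_rot: [0.707, -0.01, 0.707, 0.01]
force: [-0.3, -0.5, 5.4]
grip_width: 0.234
```

Emit:
step_arm --commands '[[[0, 0, 0], 0], [[0, 0, 0], 0], [[0, 0, 0], 0], [[0, 0, 0], 0]]' --force 70

```text
time_s: 13.95
eef_pos: [689.2, 18.6, 114.9]
ee_rot: [0.707, -0.01, 0.707, 0.01]
force: [-1.8, -0.1, 5.7]
grip_width: 0.226
```

```bash
python3 - <<'E'
from rig import ctrl,capture
from h import *
w=capture("wrist"); cv2.imwrite("pics/w16.png",w["image"]); s=ctrl.sense(); print(s["eef_pos"],s["force"],s["grip_width"],s["time_s"])
E
```

```text
[689.18605632  18.63383201 114.94834032] [-0.98799721 -0.34824313  4.74717206] 0.22402826238168835 14.0
```

View pics/w16.png

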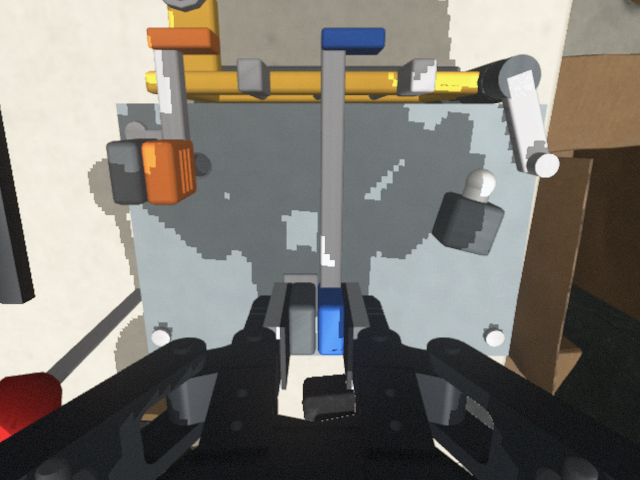

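Emit:
step_arm --commands '[[[0, 0, 0], 0], [[0, 0, 0], 0], [[0, 0, 0], 0], [[0, 0, 0], 0]]' --gripper -1

```text
time_s: 14.4
eef_pos: [689.0, 18.7, 114.1]
ee_rot: [0.707, -0.01, 0.707, 0.01]
force: [-0.4, -0.3, -0.3]
grip_width: 0.89
```

Emit:
step_arm --commands '[[[0, 0, 0.6], 0], [[0, 0, 1], 0], [[0, 0, 0.7], 0], [[-0.6, -0.26, 0], 0], [[-0.8, -0.34, 0], 0]]'

```text
time_s: 14.9
eef_pos: [632.9, -5.2, 206.6]
ee_rot: [0.708, -0.011, 0.706, 0.01]
force: [-0.1, -1.0, -0.5]
grip_width: 1.001
```

Emit:
step_arm --commands '[[[-0.8, -0.34, 0], 0], [[-0.75, -0.33, 0], 0], [[0, 0, 0], 0], [[0, 0, 0], 0], [[0, 0, 0], 0]]'

```text
time_s: 15.4
eef_pos: [571.7, -31.9, 206.4]
ee_rot: [0.707, -0.01, 0.707, 0.01]
force: [-0.2, -0.1, 0.1]
grip_width: 0.999
```

```bash
python3 - <<'E'
from rig import ctrl,capture
from h import *
w=capture("wrist"); cv2.imwrite("pics/w17.png",w["image"]); s=ctrl.sense(); print(s["eef_pos"],s["force"],s["grip_width"],s["time_s"],rot(s["ee_rot"])[:,1],s["joints"])
import pickle; pickle.dump(w,open("w17.pkl","wb"))
E
```

```text
[571.73126474 -31.76069653 206.18818854] [ 0.01027102 -0.03391903 -0.42332805] 1.0009879931502923 15.45 [-2.95010859e-02  9.99564746e-01 -6.39793413e-05] [-2.60036707e-01  4.45592816e-01  1.40391908e+00  3.55601252e-05
  1.29174192e+00 -1.86034820e+00]
```

View pics/w17.png

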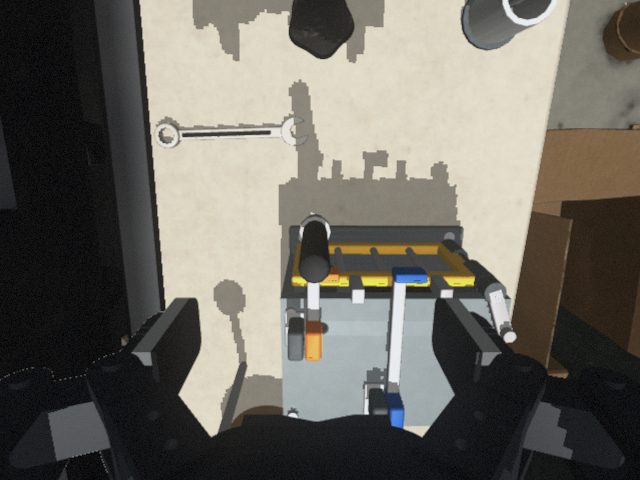

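Emit:
step_arm --commands '[[[-0.02, -0.02, -0.6], 0], [[0, 0, -0.7], 0], [[0, 0, -0.4], 0], [[0, 0, -0.2], 0], [[0, 0, 0], 0]]'

```text
time_s: 15.95
eef_pos: [570.3, -32.5, 129.4]
ee_rot: [0.706, -0.01, 0.708, 0.011]
force: [-0.2, 0.0, 0.7]
grip_width: 0.998
```

Emit:
step_arm --commands '[[[0, 0, 0], 0], [[0, 0, 0], 0], [[0, 0, 0], 0], [[0, 0, 0], 0], [[0, 0, 0], 0]]' --gripper 1 --force 30

```text
time_s: 16.45
eef_pos: [570.3, -33.0, 130.7]
ee_rot: [0.707, -0.01, 0.707, 0.01]
force: [-0.1, -1.1, 1.6]
grip_width: 0.177
```

Emit:
step_arm --commands '[[[0, 0, 0], 0], [[0, 0, 0], 0]]' --force 80

```text
time_s: 16.65
eef_pos: [570.4, -33.0, 130.8]
ee_rot: [0.707, -0.01, 0.707, 0.01]
force: [-1.2, -1.3, 4.6]
grip_width: 0.163
```

```bash
python3 - <<'E'
from rig import ctrl,capture
from h import *
w=capture("wrist"); cv2.imwrite("pics/w18.png",w["image"]); s=ctrl.sense(); print(s["eef_pos"],s["force"],s["grip_width"],s["time_s"])
H=np.array([602.5,83.3]); d=np.array([570.6,-32.6])-H
for th in np.arange(0,1.46,.1):
    c,n=np.cos(-th),np.sin(-th); print(round(th,2),(H+np.array([[c,-n],[n,c]])@d).round(1))
E
```

```text
[570.42206789 -32.98615244 130.75404525] [-1.52503557 -1.29249566  5.36158498] 0.1698147001231767 16.7
0.0 [570.6 -32.6]
0.1 [559.2 -28.8]
0.2 [548.2 -24. ]
0.3 [537.8 -18. ]
0.4 [528. -11.]
0.5 [518.9  -3.1]
0.6 [510.7   5.7]
0.7 [503.4  15.2]
0.8 [497.1  25.4]
0.9 [491.9  36.2]
1.0 [487.7  47.5]
1.1 [484.7  59.2]
1.2 [482.9  71. ]
1.3 [482.3  83. ]
1.4 [482.9  95. ]
```

View pics/w18.png

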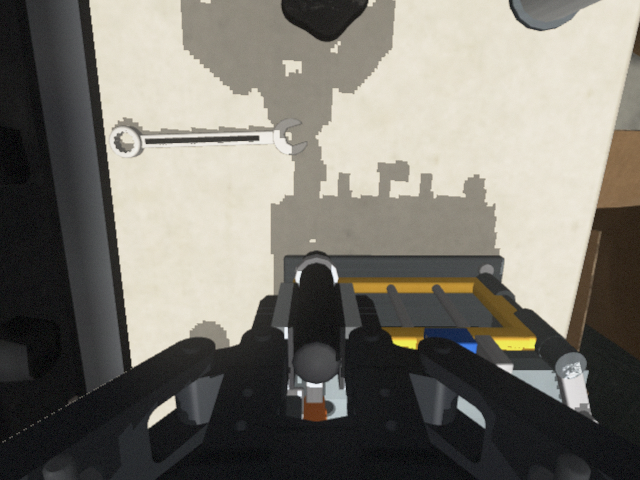

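Emit:
step_arm --commands '[[[-0.285, 0.095, 0], -0.0318], [[-0.275, 0.12, 0], -0.0318], [[-0.26, 0.15, 0], -0.0318], [[-0.245, 0.175, 0], -0.0318], [[-0.228, 0.198, 0], -0.0318]]'

```text
time_s: 17.2
eef_pos: [519.5, -3.7, 130.8]
ee_rot: [0.689, 0.166, 0.686, -0.166]
force: [9.1, -3.3, -3.1]
grip_width: 0.167
```

Emit:
step_arm --commands '[[[-0.205, 0.22, 0], -0.0318], [[-0.183, 0.238, 0], -0.0318], [[-0.157, 0.255, 0], -0.0318], [[-0.13, 0.27, 0], -0.0318], [[-0.105, 0.283, 0], -0.0318]]'

```text
time_s: 17.7
eef_pos: [487.9, 47.7, 130.8]
ee_rot: [0.626, 0.331, 0.624, -0.331]
force: [6.5, -0.2, 0.7]
grip_width: 0.164
```

Emit:
step_arm --commands '[[[-0.075, 0.292, 0], -0.0318], [[-0.045, 0.296, 0], -0.0318], [[-0.015, 0.3, 0], -0.0318], [[0.015, 0.3, 0], -0.0318], [[0, 0, 0], 0]]'

```text
time_s: 18.2
eef_pos: [483.3, 95.5, 130.7]
ee_rot: [0.548, 0.448, 0.547, -0.447]
force: [2.5, -1.8, 4.9]
grip_width: 0.163
```

```bash
python3 - <<'E'
from rig import ctrl,capture
from h import *
w=capture("wrist"); cv2.imwrite("pics/w19.png",w["image"]); s=ctrl.sense(); print(s["eef_pos"],s["force"],s["wrist_torque"],s["grip_width"],s["time_s"])
p=s["eef_pos"][:2]-[602.5,83.3]; a0=np.arctan2(-115.9,-31.9); print(np.hypot(*p),(a0-np.arctan2(p[1],p[0]))%(2*np.pi))
t=capture("top"); cv2.imwrite("pics/t19.png",t["image"])
E
```

```text
[483.2590305   94.99423088 130.75946997] [ 4.1337851  -1.7050218   4.20478193] [-0.28214172 -0.40124033  0.07538974] 0.16575446208964995 18.25
119.81303703827892 1.3999691709746251
```

View pics/w19.png

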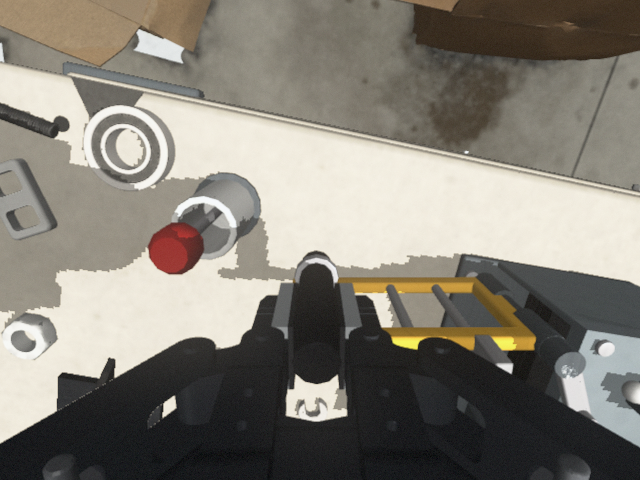

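View pics/t19.png

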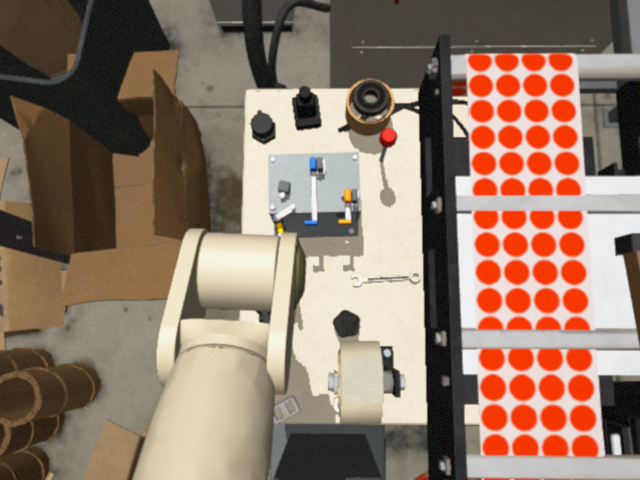

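Emit:
step_arm --commands '[[[0.025, 0.13, 0], -0.0159], [[0, 0, 0], 0], [[0, 0, 0], 0]]'

```text
time_s: 18.6
eef_pos: [483.8, 99.7, 130.7]
ee_rot: [0.537, 0.461, 0.536, -0.46]
force: [1.4, -1.2, 5.9]
grip_width: 0.165
```

Emit:
step_arm --commands '[[[0.01, 0.05, 0], 0], [[0, 0, 0], 0], [[0, 0, 0], 0]]'

```text
time_s: 18.9
eef_pos: [484.1, 101.5, 130.7]
ee_rot: [0.537, 0.461, 0.536, -0.46]
force: [0.1, -2.4, 7.2]
grip_width: 0.168
```

Emit:
step_arm --commands '[[[0.01, 0.04, 0], 0], [[0, 0, 0], 0], [[0, 0, 0], 0]]'

```text
time_s: 19.2
eef_pos: [484.2, 102.4, 130.7]
ee_rot: [0.537, 0.46, 0.536, -0.461]
force: [-1.2, -5.7, 7.7]
grip_width: 0.162
```

Emit:
step_arm --commands '[[[0.01, 0.04, 0], 0], [[0, 0, 0], 0], [[0, 0, 0], 0]]'

```text
time_s: 19.5
eef_pos: [484.4, 103.2, 130.7]
ee_rot: [0.537, 0.459, 0.536, -0.462]
force: [-5.2, -12.3, 9.1]
grip_width: 0.164
```

Emit:
step_arm --commands '[[[0, 0, 0], 0], [[0, 0, 0], 0], [[0, 0, 0], 0]]'

```text
time_s: 19.8
eef_pos: [484.3, 103.1, 130.7]
ee_rot: [0.537, 0.459, 0.536, -0.462]
force: [-4.3, -12.6, 9.3]
grip_width: 0.167
```

```bash
python3 - <<'E'
from rig import ctrl,capture
from h import *
w=capture("wrist"); cv2.imwrite("pics/w20.png",w["image"]); s=ctrl.sense(); print(s["eef_pos"],s["force"],s["wrist_torque"],s["grip_width"],s["time_s"])
p=s["eef_pos"][:2]-[602.5,83.3]; a0=np.arctan2(-115.9,-31.9); print(np.hypot(*p),(a0-np.arctan2(p[1],p[0]))%(2*np.pi))
t=capture("top"); cv2.imwrite("pics/t20.png",cv2.resize(t["image"][140:260,240:440],(800,480)))
E
```

```text
[484.36130309 103.1453803  130.72468294] [ -4.91877455 -11.246066    10.70370187] [-1.90286476  0.59946283 -0.15100264] 0.16897069365671954 19.85
119.79395154740418 1.468639419106582
```

View pics/w20.png

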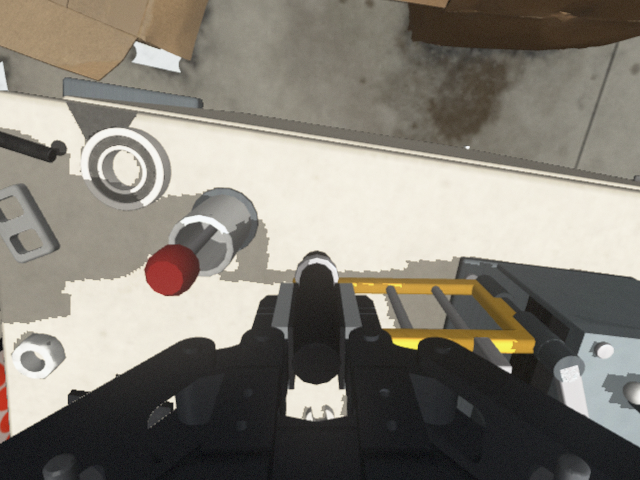

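View pics/t20.png

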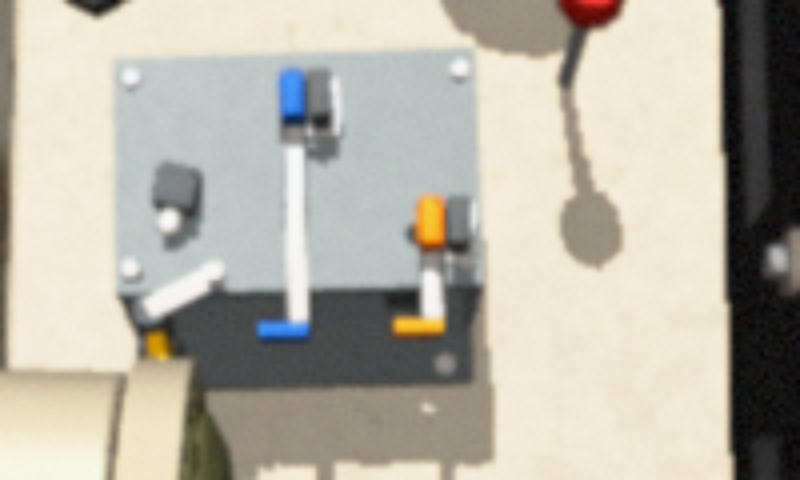

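Pin (172,270) stands in the holder. Both tabs are against their stops, and the gate is on its limit and held. I'm handing the job in.

```bash
python3 -c "
from rig import ticket
print(ticket.finish_job())"
```

```text
the job is handed in; nothing more can be done
None
```

The job is done in the order asked and was handed in at about 20 s of the 56 s allowed.

- **Pin:** I pulled the smaller red-knobbed pin straight up and stood it in the round holder. The last wrist picture shows it standing there with a slight lean.
- **Catches:** I squeezed the orange catch first, then the blue. The gripper read about 0.225 of full opening on each, about 19 mm against the 21 mm given. The gripper also reads about 2 mm low on the 22 mm knob, so I took both as home. The last top view shows both tabs against their stops.
- **Gate:** I swung it past the click stop to its limit. The gripper position works out to about 1.47 rad, slightly past the 1.45 rad limit, from a small deliberate push against the stop. The sideways force there was steady at 12–13 N, and the gripper still holds the grip at 80 N.
- **Left alone:** I did not touch the bearing, clamping knob or spanner. They looked unmoved in the views I took, but I did not re-measure them at the end.
- **Disagreements:** Early top-camera readings differed from the wrist camera by about 3 mm on the pin knob and holder. I used the closer wrist views for the knob and a point close to the wrist reading for the holder. The blue tab also measured 2–3 mm nearer its stop than listed, but this made no difference to the squeeze.

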